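# Weigh the tomato on the hand scale

## Task

Two spring hand scales with pans stand on the worktop; weigh the tomato on the one it lies in. Take that scale by its wooden handle and lift it, gently and upright, until the spring carries the pan and it hangs well clear of the worktop, keep it hanging still for about two seconds, then gently set it back down where it stood, tomato still in the pan, and let go. Leave the scale with the lemon alone.

Things in the scene. Friction and masses are not known exactly. Their poses are not given: they have to be found in the camera images.
- tomato_scale: Pan and wire stirrup (100 g) of the hand scale that holds the tomato. Origin: centre of the pan's underside, z up. Round steel pan 104 mm across, 20 mm high, floor 4 mm thick; wire legs at y = +-53 mm rise to a crosspiece at z = 90 mm, with a pull rod above. On it stands a tube (33 mm diameter, z = 95 to 160 mm, ticks on the -x side) with the handle; the tube slides up the rod against a spring.
- tomato_scale_grip (a point): Centre of that scale's wooden handle: level bar 70 mm along y, 14 mm thick in x, 16 mm high, on a 10 mm neck, 22 mm free under it; pinch from above across the thickness. Axes as the scale's. At z = 190 mm while the spring (80 N/m, damped, 50 mm travel) is slack; tube and handle 100 g. Lifted, it first rises 20 to 35 mm, by the load, with the pan still standing; then the pan leaves the worktop.
- tomato_center (a point): Centre of the round tomato with a stalk, 65 mm across, 66 mm high, 90 to 180 g, loose in the pan of its scale (centre 37 mm above the scale's origin). It may roll a little in the pan.
- lemon_scale: A second hand scale of the very same make and size, whose pan holds the lemon (pointed oval, 71 x 53 x 51 mm); not to be moved. Origin: centre of its pan's underside, axes as the first. The scales may stand either way round, left or right.
Not all that is in view belongs to the job. Leave any red look-alike of the tomato_scale alone.

How it is judged:
On the way:
1. the pan with the tomato hangs on the stretched spring, upright, still and at least 15 mm clear of the worktop, for one second (height (world z) of tomato_scale above 0.015 m and angle between tomato_scale's own z axis and vertical below 0.2 rad and linear speed of tomato_scale below 0.03 m/s and z of tomato_scale_grip in the frame of tomato_scale above 0.203 m and horizontal distance between tomato_center and tomato_scale below 0.04 m and z of tomato_center in the frame of tomato_scale below 0.06 m), for 1 s.
At the end, for the whole second after the job is handed in: The tomato's scale stands upright (within 6 degrees) and at rest on the worktop, within 40 mm of where it stood at the start, its spring slack, the tomato in its pan (height (world z) of tomato_scale below 0.005 m and angle between tomato_scale's own z axis and vertical below 0.1 rad and distance of tomato_scale from where it was at the start of the episode below 0.04 m and linear speed of tomato_scale below 0.02 m/s and z of tomato_scale_grip in the frame of tomato_scale below 0.196 m and horizontal distance between tomato_center and tomato_scale below 0.04 m and z of tomato_center in the frame of tomato_scale below 0.06 m); the robot touches nothing.
It fails at once if the lemon's scale was moved more than 20 mm (distance of lemon_scale from where it was at the start of the episode above 0.02 m).
It fails at once if the tomato's scale was jerked or dropped (pan faster than 0.45 m/s) (linear speed of tomato_scale above 0.45 m/s).
It fails at once if the tomato's scale was tipped more than 25 degrees (angle between tomato_scale's own z axis and vertical above 0.44 rad).
It also fails if it takes over 40 s, if anything falls off the work surface, if the arm or the gripper's body presses on something with over 40 N, if the wrist force passes 120 N, or if a joint passes its speed limit or range.

## Robot

A 6-joint arm with a two-finger parallel gripper is mounted at the origin on a cart in front of the work surface, level with it; the furniture and walls round the work are solid. World frame = base frame: x ahead of the robot, y to its left, z up, the work surface at z = 0. Lengths are in m, angles in rad, forces in N, time in s.
With the tool pointing down it reaches from about 0.4 to 0.825 m from the base axis. Payload 7 kg.
Tool frame: the origin (TCP) lies on the centre line of the jaws, within the pads' length; the fingertips stand 22 mm ahead of it and the grasp point (between the pads) lies 3 mm ahead of it (arm.tcp_to_tips is the distance from the TCP to the fingertips, in m); z points along the fingers, y is the line along which they close (so a half turn about z gives the same grasp; the last joint's range is limited). The gripper opens to 88 mm and grips with 3 to 60 N. Pads are 19 mm wide; open, the fingers measure 130 mm over their backs; the gripper's body (78 mm by 193 mm) begins 47 mm behind the grasp point.
Start: joints at [-1.008, 0.359, 0.012, 0, -1.224, -0.288], TCP at [0.183, -0.65, 0.249] pointing down, gripper open.
Joint ranges: [-3.07, 3.07], [-1.43, 2.12], [-1.02, 1.25], [-3.03, 1.67], [-3.05, -0], [-3.03, 3.03]. Speed limits (rad/s): [2.39, 2.39, 3.01, 3.14, 3.14, 3.14].

## Interface

Orientations are given as [roll, pitch, yaw] about the fixed x, y, z axes, in that order (R = Rz(yaw) Ry(pitch) Rx(roll)).
In Python, from station import arm gives the robot as it stands.
- The arm moves only by the tool jog_arm, never from a script. Its argument "targets" is a list of rows, each an object of numbers: "dx", "dy", "dz": the shift along the tool's x, y, z in mm; "rx", "ry", "rz": the turn, a rotation vector about the tool's x, y, z in rad; "gripper": the closure, from 0 (fully open) to 1 (shut). In form: [{"dx": .., "dy": .., "dz": .., "rx": .., "ry": .., "rz": .., "gripper": ..}, ...]. A call has exactly 8 rows; each row is the pose to reach, as a shift and turn from the pose commanded when the call began, along the tool's axes at that moment; what a row does not reach only later rows make up. A row lasts 1/12 s, in which the tool goes at most 41.7 mm and 7.16 degrees, less where a joint would pass 70% of its speed; a pose out of reach is approached as far as the arm can. A call with a gripper value outside its range is refused whole. The fingers move at their own pace and stop on an object; "force" is the grip in N (left out, the last holds). Time passes only in rows, so rows that repeat a pose let the fingers close, or fill a call up. It gives the time, the measured TCP pose, the force, the opening and the grip force at its end, in the units of the state.
- arm.get_state(): the state, without advancing time (a new reading comes with each control period).
- arm.grab_frame(name): name is "side" or "top"; returns a dict with "frame" (384x512x3 uint8, red, green, blue), "z_map" (384x512 float32, m along the optical axis (not along the pixel's ray), 0 where there is no reading), "fx", "fy", "cx", "cy" (pixels), "view" (4x4, takes a point from world to camera coordinates). Camera axes: x right, y down, z forward; pixel columns grow to the right and rows downward; lengths in m; the calibration is good to about 2 mm. A picture is of the moment at which its call begins.
- arm.job_done(): hands the job in; it is judged then, once.
The state is a dict: "t": time; "q": joint angles; "qd": joint speeds; "joint_efforts": joint torques, N m; "eef_pos": TCP position; "ee_rot": TCP orientation; "force": force on the tool from outside, world axes, zero at the start; "moment": the same for the moment, N m; "width": finger opening in m; "gripper_force": force on a finger pad.
Only numpy, scipy, OpenCV 4.12 (cv2) and the standard library are available. Lean on these libraries where they do the work, as an engineer would, in place of code of your own. Each camera call takes 0.05 s, during which the arm holds its last target. There are 200 camera calls.

## Working session

There is one attempt and no reset: what is moved stays moved. The work goes in short steps, Python scripts to look and compute and a tool call to move; the robot and the scene stay as the last step left them, time stands still between calls to the robot, and variables do not carry over. Pictures are saved under pics/ and viewed, at most 10 in all, crops included, and the job is handed in when it is done.

Besides the shell and the picture viewer there is one more tool, called after "Call:" as a command line: name --argument value ..., lists and objects as JSON in quotes. jog_arm: Moves the arm, as the interface text tells. Its arguments: {"type":"object","properties":{"targets":{"type":"array","items":{"type":"object","properties":{"dx":{"type":"number"},"dy":{"type":"number"},"dz":{"type":"number"},"rx":{"type":"number"},"ry":{"type":"number"},"rz":{"type":"number"},"gripper":{"type":"number"}}}},"force":{"type":"number"}},"required":["targets"]}

```bash
mkdir -p pics; python3 - <<'E'
from station import arm
import cv2,numpy as np
s=arm.get_state();print({k:np.round(v,3).tolist() for k,v in s.items()})
for n in("top","side"):
    f=arm.grab_frame(n);np.savez(n+"0.npz",**f);cv2.imwrite(f"pics/{n}0.png",f["frame"][:,:,::-1])
    print(n,np.round(np.linalg.inv(f["view"]),2).tolist(),f["fx"])
E
```

```text
{'t': 0.0, 'q': [-1.008, 0.359, 0.011, -0.0, -1.224, -0.288], 'qd': [-0.0, -0.0, 0.0, -0.001, -0.001, 0.0], 'joint_efforts': [0.0, -58.272, 29.306, 6.997, 0.007, -0.0], 'eef_pos': [0.183, -0.649, 0.248], 'ee_rot': [3.14, -0.0, -2.867], 'force': [-0.261, 0.738, 0.612], 'moment': [-0.032, -0.003, 0.02], 'gripper_force': 0.0, 'width': 0.088}
top [[0.12, -0.97, 0.21, 0.26], [-0.99, -0.11, 0.03, -0.06], [-0.0, -0.22, -0.98, 1.2], [0.0, 0.0, 0.0, 1.0]] 444.91305514089197
side [[1.0, -0.01, 0.07, 0.45], [-0.07, -0.36, 0.93, -0.81], [0.02, -0.93, -0.36, 0.43], [0.0, 0.0, 0.0, 1.0]] 351.4216178794171
```

View pics/top0.png

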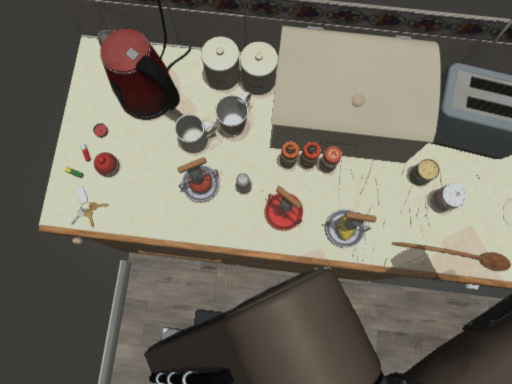

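View pics/side0.png

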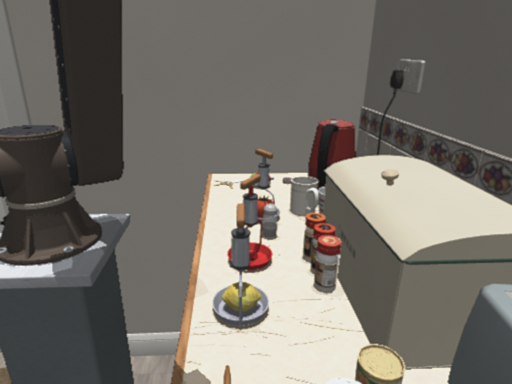

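The top view shows the tomato in the steel pan at about (200,183), with its handle at (192,165). The red decoy is at (284,210) and the lemon scale at (345,228). Next I'll measure the handle and pan.

```bash
cat > h.py <<'E'
import numpy as np,cv2
def pts(f,u,v):
    z=f["z_map"][v,u];c=np.stack([(u-f["cx"])*z/f["fx"],(v-f["cy"])*z/f["fy"],z,np.ones_like(z)])
    return (np.linalg.inv(f["view"])@c)[:3].T
def allpts(f):
    v,u=np.mgrid[0:384,0:512];return pts(f,u.ravel(),v.ravel()).reshape(384,512,3)
def handle(f,c,r,zlo,zhi):
    P=allpts(f);h=cv2.cvtColor(f["frame"],cv2.COLOR_RGB2HSV)
    m=(h[...,0]<18)&(h[...,1]>90)&(P[...,2]>zlo)&(P[...,2]<zhi)
    w=np.zeros_like(m);w[c[1]-r:c[1]+r,c[0]-r:c[0]+r]=1;m&=w
    p=P[m].astype(np.float32);(ctr,sz,a)=cv2.minAreaRect(p[:,:2])
    b=cv2.boxPoints((ctr,sz,a));e=b[1]-b[0],b[2]-b[1];e=max(e,key=np.linalg.norm)
    print(len(p),"ctr",np.round(ctr,4),"size",np.round(sz,3),"yaw",round(float(np.arctan2(e[1],e[0])),3),"z pct",np.round(np.percentile(p[:,2],[5,50,95]),3),"mean",p.mean(0).round(3))
    return m,p
E
python3 - <<'E'
from h import *
f=dict(np.load("top0.npz"));g=dict(np.load("side0.npz"))
handle(f,(192,165),22,.165,.22);handle(g,(264,154),14,.165,.22)
P=allpts(f)
c=P[160:210,175:225].reshape(-1,3)
m=(c[:,2]>.008)&(c[:,2]<.03);q=c[m].astype(np.float32)
print("pan",cv2.minEnclosingCircle(q[:,:2]),len(q))
h=cv2.cvtColor(f["frame"],cv2.COLOR_RGB2HSV)[160:210,175:225].reshape(-1,3)
t=((h[:,0]<8)|(h[:,0]>172))&(h[:,1]>150)&(c[:,2]>.03)&(c[:,2]<.09)
print("tom",c[t].mean(0),t.sum())
for n,(u,v) in dict(decoy=(284,210),lemon=(345,228),cupL=(190,130),cupR=(232,115),shaker=(243,183)).items():
    w=P[v-22:v+22,u-22:u+22].reshape(-1,3);w=w[w[:,2]>.03];print(n,w.min(0).round(3),w.max(0).round(3))
im=cv2.resize(f["frame"][130:220,150:270],None,fx=6,fy=6,interpolation=2);cv2.imwrite("pics/c0.png",im[:,:,::-1])
E
```

```text
Traceback (most recent call last):
  File "h.py", line 11, in handle
    p=P[m].astype(np.float32);(ctr,sz,a)=cv2.minAreaRect(p[:,:2])
                                         ~~~~~~~~~~~~~~~^^^^^^^^^
cv2.error: OpenCV(4.12.0) /io/opencv/modules/imgproc/src/convhull.cpp:143: error: (-215:Assertion failed) total >= 0 && (depth == CV_32F || depth == CV_32S) in function 'convexHull'
```

```bash
python3 - <<'E'
from h import *
f=dict(np.load("top0.npz"));g=dict(np.load("side0.npz"))
P=allpts(f);h=cv2.cvtColor(f["frame"],cv2.COLOR_RGB2HSV)
for u,v in((185,167),(192,165),(200,162),(130,200),(300,250)):print(u,v,P[v,u].round(3),h[v,u],f["z_map"][v,u])
Q=allpts(g);hg=cv2.cvtColor(g["frame"],cv2.COLOR_RGB2HSV)
for u,v in((259,151),(264,154),(269,157)):print(u,v,Q[v,u].round(3),hg[v,u])
print((f["z_map"]>0).mean())
E
```

```text
185 167 [0.531 0.129 0.199] [ 14 130 157] 1.0395981
192 165 [0.537 0.113 0.199] [ 14 130 149] 1.0404485
200 162 [0.547 0.096 0.199] [ 14 127 148] 1.042094
130 200 [0.473 0.303 0.   ] [ 32  32 202] 1.2259178
300 250 [ 0.391 -0.175 -0.001] [ 30  27 197] 1.1957357
259 151 [0.526 0.122 0.196] [ 14 124 113]
264 154 [0.538 0.1   0.193] [ 14 119  77]
269 157 [0.549 0.082 0.19 ] [ 13 124  74]
0.9958394368489584
```

```bash
sed -i 's/minAreaRect(p\[:,:2\])/minAreaRect(np.ascontiguousarray(p[:,:2]))/' h.py
python3 - <<'E'
from h import *
f=dict(np.load("top0.npz"));g=dict(np.load("side0.npz"))
for F,c,r in((f,(192,165),22),(g,(264,154),14)):
    try: handle(F,c,r,.165,.22)
    except cv2.error as e: print("empty")
P=allpts(f)
c=P[160:210,175:225].reshape(-1,3)
m=(c[:,2]>.012)&(c[:,2]<.03);q=np.ascontiguousarray(c[m][:,:2],np.float32)
print("pan",cv2.minEnclosingCircle(q),len(q))
h=cv2.cvtColor(f["frame"],cv2.COLOR_RGB2HSV)[160:210,175:225].reshape(-1,3)
t=((h[:,0]<8)|(h[:,0]>172))&(h[:,1]>150)&(c[:,2]>.03)&(c[:,2]<.09)
print("tom",c[t].mean(0),t.sum())
for n,(u,v) in dict(decoy=(284,210),lemon=(345,228),cupL=(190,130),cupR=(232,115),shaker=(243,183)).items():
    w=P[v-22:v+22,u-22:u+22].reshape(-1,3);w=w[w[:,2]>.03];print(n,w.min(0).round(3),w.max(0).round(3))
im=cv2.resize(f["frame"][130:220,150:270],None,fx=6,fy=6,interpolation=2);cv2.imwrite("pics/c0.png",im[:,:,::-1])
E
```

```text
153 ctr [0.5386 0.1148] size [0.012 0.066] yaw -1.045 z pct [0.194 0.198 0.202] mean [0.538 0.115 0.198]
89 ctr [0.5373 0.11  ] size [0.012 0.067] yaw -1.03 z pct [0.189 0.196 0.2  ] mean [0.538 0.107 0.195]
pan ((0.5400668382644653, 0.11545100808143616), 0.05283867195248604) 243
tom [0.52718752 0.10620308 0.05184728] 101
decoy [ 0.26  -0.164  0.032] [ 0.518 -0.062  1.198]
lemon [ 0.26  -0.337  0.03 ] [ 0.493 -0.062  1.198]
cupL [ 0.26  -0.062  0.03 ] [0.731 0.223 1.198]
cupR [ 0.26  -0.062  0.03 ] [0.791 0.108 1.198]
shaker [ 0.26  -0.062  0.031] [0.565 0.017 1.198]
```

View pics/c0.png

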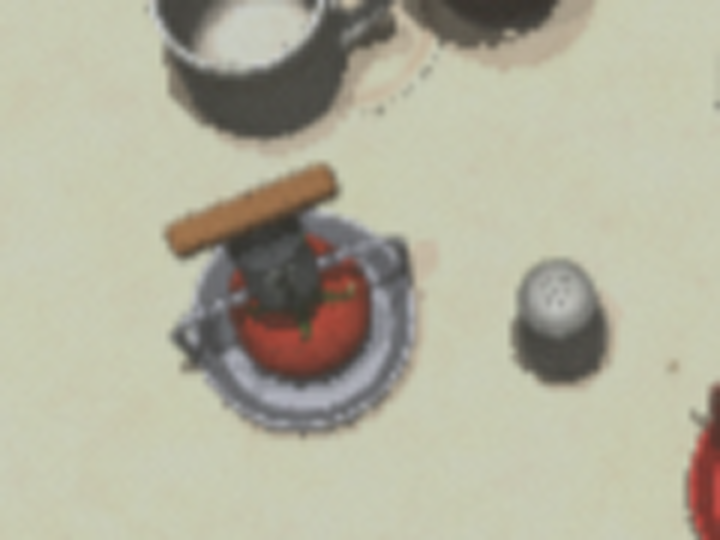

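The handle centre is at (0.539, 0.115), its top at 0.198 and yaw −1.04, and the pan agrees. The tool has to turn to yaw −1.04 (rz −1.83), travelling at z≈0.30.

Call:
jog_arm --targets '[{"dx": 0,"dy": 0,"dz": -25,"rz": -0.11},{"dx": -24,"dy": 27,"dz": -50,"rz": -0.22},{"dx": -48,"dy": 55,"dz": -50,"rz": -0.33},{"dx": -72,"dy": 82,"dz": -50,"rz": -0.44},{"dx": -96,"dy": 110,"dz": -50,"rz": -0.55},{"dx": -120,"dy": 138,"dz": -50,"rz": -0.66},{"dx": -144,"dy": 166,"dz": -50,"rz": -0.77},{"dx": -168,"dy": 194,"dz": -50,"rz": -0.88}]'

```text
invalid input at $.targets[0]: expected keys dx, dy, dz, rx, ry, rz, gripper
```

```bash
cat > go.py <<'E'
import sys,numpy as np
from scipy.spatial.transform import Rotation as R
from station import arm
s=arm.get_state();g=np.array(list(map(float,sys.argv[1:4])));yaw=float(sys.argv[4])
A=R.from_euler('xyz',s["ee_rot"]);B=R.from_euler('xyz',[np.pi,0,yaw])
print("t",round(s["t"],2),"pos",np.round(s["eef_pos"],4),"rot",np.round(s["ee_rot"],3),"q",np.round(s["q"],2),"F",np.round(s["force"],2),"w",s["width"])
print("d mm",(A.inv().apply(g-s["eef_pos"])*1000).round(1),"rotvec",(A.inv()*B).as_rotvec().round(3))
E
python3 go.py .539 .115 .26 -1.04
```

```text
t 0.1 pos [ 0.183  -0.6493  0.2477] rot [ 3.14  -0.    -2.867] q [-1.01  0.36  0.01 -0.   -1.22 -0.29] F [-0.42  0.63 -0.46] w 0.08741282314415663
d mm [-549.9  639.1  -11.4] rotvec [ 1.000e-03  1.000e-03 -1.827e+00]
```

Call:
jog_arm --targets '[{"dx": 0,"dy": 0,"dz": -25,"rx": 0,"ry": 0,"rz": -0.11,"gripper": 0},{"dx": -24,"dy": 27,"dz": -50,"rx": 0,"ry": 0,"rz": -0.22,"gripper": 0},{"dx": -48,"dy": 55,"dz": -50,"rx": 0,"ry": 0,"rz": -0.33,"gripper": 0},{"dx": -72,"dy": 82,"dz": -50,"rx": 0,"ry": 0,"rz": -0.44,"gripper": 0},{"dx": -96,"dy": 110,"dz": -50,"rx": 0,"ry": 0,"rz": -0.55,"gripper": 0},{"dx": -120,"dy": 138,"dz": -50,"rx": 0,"ry": 0,"rz": -0.66,"gripper": 0},{"dx": -144,"dy": 166,"dz": -50,"rx": 0,"ry": 0,"rz": -0.77,"gripper": 0},{"dx": -168,"dy": 194,"dz": -50,"rx": 0,"ry": 0,"rz": -0.88,"gripper": 0}]'

```text
t: 0.77
eef_pos: [0.2923, -0.4156, 0.2983]
ee_rot: [3.141, 0.0, -1.982]
force: [1.1, -0.1, 0.0]
width: 0.0874
gripper_force: 0.0
```

```bash
python3 go.py .539 .115 .29 -1.04
```

```text
t 0.77 pos [ 0.2923 -0.4156  0.2983] rot [ 3.141  0.    -1.982] q [-0.57  0.05 -0.27 -0.   -1.25  0.16] F [ 1.15 -0.11  0.02] w 0.08744290197132187
d mm [-584.9  -14.2    8.4] rotvec [ 0.     0.    -0.942]
```

Call:
jog_arm --targets '[{"dx": -37,"dy": -1,"dz": 0,"rx": 0,"ry": 0,"rz": -0.11,"gripper": 0},{"dx": -74,"dy": -2,"dz": 0,"rx": 0,"ry": 0,"rz": -0.22,"gripper": 0},{"dx": -111,"dy": -3,"dz": 0,"rx": 0,"ry": 0,"rz": -0.33,"gripper": 0},{"dx": -148,"dy": -4,"dz": 0,"rx": 0,"ry": 0,"rz": -0.44,"gripper": 0},{"dx": -185,"dy": -5,"dz": 0,"rx": 0,"ry": 0,"rz": -0.55,"gripper": 0},{"dx": -222,"dy": -6,"dz": 0,"rx": 0,"ry": 0,"rz": -0.66,"gripper": 0},{"dx": -259,"dy": -7,"dz": 0,"rx": 0,"ry": 0,"rz": -0.77,"gripper": 0},{"dx": -296,"dy": -8,"dz": 0,"rx": 0,"ry": 0,"rz": -0.88,"gripper": 0}]'

```text
t: 1.43
eef_pos: [0.4192, -0.148, 0.2986]
ee_rot: [-3.141, 0.0, -1.101]
force: [-0.2, -0.3, 0.3]
width: 0.0875
gripper_force: 0.0
```

```bash
python3 go.py .539 .115 .29 -1.04
```

```text
t 1.43 pos [ 0.4192 -0.148   0.2986] rot [-3.141  0.    -1.101] q [ 0.11 -0.07 -0.38 -0.   -1.25  0.36] F [-0.24 -0.35  0.29] w 0.08747034025932002
d mm [-180.3 -225.8    8.7] rotvec [-0.    -0.    -0.061]
```

Call:
jog_arm --targets '[{"dx": -23,"dy": -28,"dz": 0,"rx": 0,"ry": 0,"rz": -0.06,"gripper": 0},{"dx": -46,"dy": -56,"dz": 0,"rx": 0,"ry": 0,"rz": -0.06,"gripper": 0},{"dx": -69,"dy": -84,"dz": 0,"rx": 0,"ry": 0,"rz": -0.06,"gripper": 0},{"dx": -92,"dy": -112,"dz": 0,"rx": 0,"ry": 0,"rz": -0.06,"gripper": 0},{"dx": -115,"dy": -143,"dz": 2,"rx": 0,"ry": 0,"rz": -0.06,"gripper": 0},{"dx": -138,"dy": -173,"dz": 4,"rx": 0,"ry": 0,"rz": -0.06,"gripper": 0},{"dx": -161,"dy": -202,"dz": 6,"rx": 0,"ry": 0,"rz": -0.06,"gripper": 0},{"dx": -180,"dy": -226,"dz": 8,"rx": 0,"ry": 0,"rz": -0.06,"gripper": 0}]'

```text
t: 2.1
eef_pos: [0.5412, 0.1147, 0.2901]
ee_rot: [3.141, 0.0, -1.046]
force: [0.3, -1.3, 0.5]
width: 0.0876
gripper_force: 0.0
```

```bash
python3 go.py .539 .114 .193 -1.04; python3 - <<'E'
from station import arm
import cv2,numpy as np
f=arm.grab_frame("side");cv2.imwrite("pics/s1.png",cv2.resize(f["frame"][80:240,180:360],None,fx=3.5,fy=3.5)[:,:,::-1])
E
```

```text
t 2.1 pos [0.5412 0.1147 0.2901] rot [ 3.141  0.    -1.046] q [ 0.56  0.13 -0.19 -0.   -1.24 -0.04] F [ 0.33 -1.34  0.45] w 0.08756761324158245
d mm [-0.5  2.2 97.1] rotvec [ 0.     0.    -0.006]
```

View pics/s1.png

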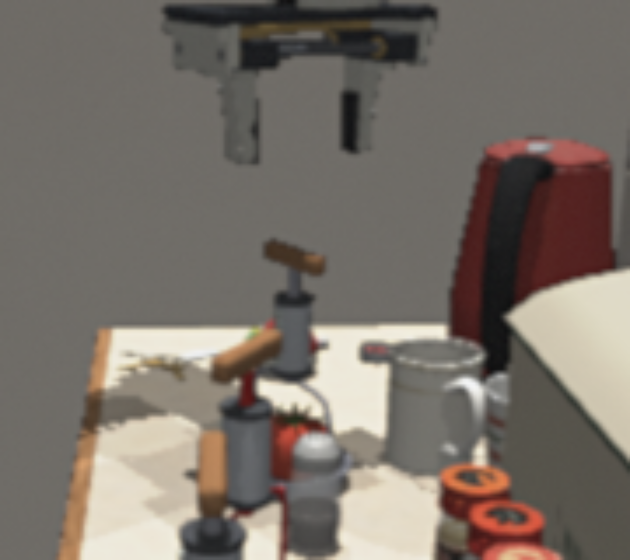

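The handle at about (295,257) is centred between the fingers. Descending now.

Call:
jog_arm --targets '[{"dx": 0,"dy": 1,"dz": 20,"rx": 0,"ry": 0,"rz": 0,"gripper": 0},{"dx": 0,"dy": 2,"dz": 40,"rx": 0,"ry": 0,"rz": 0,"gripper": 0},{"dx": 0,"dy": 2,"dz": 58,"rx": 0,"ry": 0,"rz": 0,"gripper": 0},{"dx": 0,"dy": 2,"dz": 72,"rx": 0,"ry": 0,"rz": 0,"gripper": 0},{"dx": 0,"dy": 2,"dz": 82,"rx": 0,"ry": 0,"rz": 0,"gripper": 0},{"dx": 0,"dy": 2,"dz": 90,"rx": 0,"ry": 0,"rz": 0,"gripper": 0},{"dx": 0,"dy": 2,"dz": 96,"rx": 0,"ry": 0,"rz": 0,"gripper": 0},{"dx": 0,"dy": 2,"dz": 96,"rx": 0,"ry": 0,"rz": 0,"gripper": 0}]'

```text
t: 2.82
eef_pos: [0.5385, 0.1111, 0.1936]
ee_rot: [3.14, 0.0, -1.047]
force: [-0.2, -0.4, 0.3]
width: 0.0871
gripper_force: 0.0
```

Call:
jog_arm --force 20 --targets '[{"dx": 0,"dy": 0,"dz": 0,"rx": 0,"ry": 0,"rz": 0,"gripper": 0.4},{"dx": 0,"dy": 0,"dz": 0,"rx": 0,"ry": 0,"rz": 0,"gripper": 0.5},{"dx": 0,"dy": 0,"dz": 0,"rx": 0,"ry": 0,"rz": 0,"gripper": 0.6},{"dx": 0,"dy": 0,"dz": 0,"rx": 0,"ry": 0,"rz": 0,"gripper": 0.7},{"dx": 0,"dy": 0,"dz": 0,"rx": 0,"ry": 0,"rz": 0,"gripper": 0.78},{"dx": 0,"dy": 0,"dz": 0,"rx": 0,"ry": 0,"rz": 0,"gripper": 0.84},{"dx": 0,"dy": 0,"dz": 0,"rx": 0,"ry": 0,"rz": 0,"gripper": 1},{"dx": 0,"dy": 0,"dz": 0,"rx": 0,"ry": 0,"rz": 0,"gripper": 1}]'

```text
t: 3.48
eef_pos: [0.5389, 0.1113, 0.1946]
ee_rot: [-3.142, 0.0, -1.047]
force: [0.3, 0.2, -0.3]
width: 0.0395
gripper_force: 0.0
```

```bash
python3 go.py .539 .114 .193 -1.04
```

```text
t 3.48 pos [0.5389 0.1113 0.1946] rot [-3.142  0.    -1.047] q [ 0.56  0.2  -0.34 -0.   -1.03 -0.04] F [ 0.32  0.16 -0.31] w 0.03951110031692967
d mm [-2.3 -1.4  1.6] rotvec [-0.     0.    -0.007]
```

Call:
jog_arm --force 20 --targets '[{"dx": 0,"dy": 0,"dz": 0,"rx": 0,"ry": 0,"rz": 0,"gripper": 1},{"dx": 0,"dy": 0,"dz": 0,"rx": 0,"ry": 0,"rz": 0,"gripper": 1},{"dx": 0,"dy": 0,"dz": 0,"rx": 0,"ry": 0,"rz": 0,"gripper": 1},{"dx": 0,"dy": 0,"dz": 0,"rx": 0,"ry": 0,"rz": 0,"gripper": 1},{"dx": 0,"dy": 0,"dz": 0,"rx": 0,"ry": 0,"rz": 0,"gripper": 1},{"dx": 0,"dy": 0,"dz": 0,"rx": 0,"ry": 0,"rz": 0,"gripper": 1},{"dx": 0,"dy": 0,"dz": 0,"rx": 0,"ry": 0,"rz": 0,"gripper": 1},{"dx": 0,"dy": 0,"dz": 0,"rx": 0,"ry": 0,"rz": 0,"gripper": 1}]'

```text
t: 4.15
eef_pos: [0.5391, 0.1114, 0.1947]
ee_rot: [-3.141, -0.0, -1.047]
force: [1.6, 1.1, 0.7]
width: 0.014
gripper_force: 20.0
```

Gripped at 14 mm. Lifting slowly.

Call:
jog_arm --force 25 --targets '[{"dx": 0,"dy": 0,"dz": -4,"rx": 0,"ry": 0,"rz": 0,"gripper": 1},{"dx": 0,"dy": 0,"dz": -8,"rx": 0,"ry": 0,"rz": 0,"gripper": 1},{"dx": 0,"dy": 0,"dz": -12,"rx": 0,"ry": 0,"rz": 0,"gripper": 1},{"dx": 0,"dy": 0,"dz": -16,"rx": 0,"ry": 0,"rz": 0,"gripper": 1},{"dx": 0,"dy": 0,"dz": -19,"rx": 0,"ry": 0,"rz": 0,"gripper": 1},{"dx": 0,"dy": 0,"dz": -22,"rx": 0,"ry": 0,"rz": 0,"gripper": 1},{"dx": 0,"dy": 0,"dz": -25,"rx": 0,"ry": 0,"rz": 0,"gripper": 1},{"dx": 0,"dy": 0,"dz": -27,"rx": 0,"ry": 0,"rz": 0,"gripper": 1}]'

```text
t: 4.82
eef_pos: [0.5388, 0.1112, 0.2218]
ee_rot: [3.141, 0.0, -1.047]
force: [0.7, 0.5, -3.5]
width: 0.0138
gripper_force: 25.0
```

Call:
jog_arm --targets '[{"dx": 0,"dy": 0,"dz": -2,"rx": 0,"ry": 0,"rz": 0,"gripper": 1},{"dx": 0,"dy": 0,"dz": -5,"rx": 0,"ry": 0,"rz": 0,"gripper": 1},{"dx": 0,"dy": 0,"dz": -8,"rx": 0,"ry": 0,"rz": 0,"gripper": 1},{"dx": 0,"dy": 0,"dz": -11,"rx": 0,"ry": 0,"rz": 0,"gripper": 1},{"dx": 0,"dy": 0,"dz": -14,"rx": 0,"ry": 0,"rz": 0,"gripper": 1},{"dx": 0,"dy": 0,"dz": -17,"rx": 0,"ry": 0,"rz": 0,"gripper": 1},{"dx": 0,"dy": 0,"dz": -20,"rx": 0,"ry": 0,"rz": 0,"gripper": 1},{"dx": 0,"dy": 0,"dz": -23,"rx": 0,"ry": 0,"rz": 0,"gripper": 1}]'

```text
t: 5.48
eef_pos: [0.5389, 0.1113, 0.2449]
ee_rot: [-3.142, -0.0, -1.047]
force: [0.3, -0.6, -3.8]
width: 0.0137
gripper_force: 25.0
```

Call:
jog_arm --targets '[{"dx": 0,"dy": 0,"dz": -3,"rx": 0,"ry": 0,"rz": 0,"gripper": 1},{"dx": 0,"dy": 0,"dz": -6,"rx": 0,"ry": 0,"rz": 0,"gripper": 1},{"dx": 0,"dy": 0,"dz": -9,"rx": 0,"ry": 0,"rz": 0,"gripper": 1},{"dx": 0,"dy": 0,"dz": -12,"rx": 0,"ry": 0,"rz": 0,"gripper": 1},{"dx": 0,"dy": 0,"dz": -15,"rx": 0,"ry": 0,"rz": 0,"gripper": 1},{"dx": 0,"dy": 0,"dz": -18,"rx": 0,"ry": 0,"rz": 0,"gripper": 1},{"dx": 0,"dy": 0,"dz": -20,"rx": 0,"ry": 0,"rz": 0,"gripper": 1},{"dx": 0,"dy": 0,"dz": -21,"rx": 0,"ry": 0,"rz": 0,"gripper": 1}]'

```text
t: 6.15
eef_pos: [0.5391, 0.1113, 0.266]
ee_rot: [-3.141, -0.0, -1.047]
force: [0.9, 0.2, -3.7]
width: 0.0139
gripper_force: 25.0
```

```bash
python3 - <<'E'
from station import arm
from h import *
f=arm.grab_frame("side");np.savez("s2.npz",**f)
cv2.imwrite("pics/s2.png",cv2.resize(f["frame"][80:240,180:360],None,fx=3.5,fy=3.5)[:,:,::-1])
s=arm.get_state();print(s["t"],np.round(s["eef_pos"],4),np.round(s["force"],2),s["width"])
E
```

```text
6.2 [0.5391 0.1113 0.266 ] [-0.05 -0.67 -2.57] 0.013670270406145798
```

View pics/s2.png

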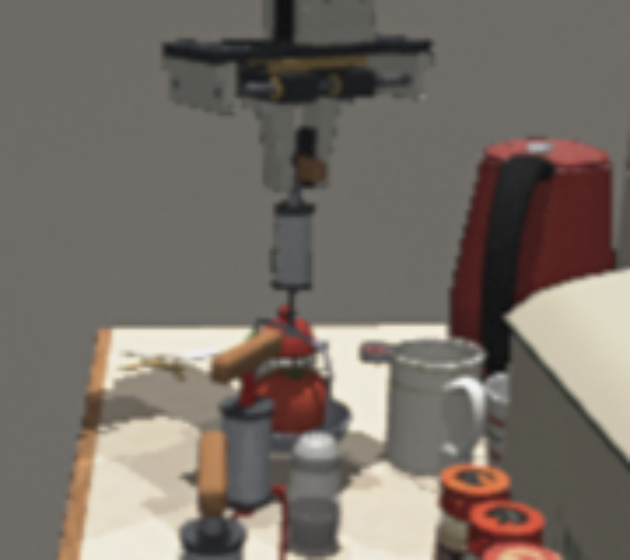

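The scale hangs upright with the rod extended and the pan lifted, tomato in place. Holding it still for about 2.7 s.

Call:
jog_arm --targets '[{"dx": 0,"dy": 0,"dz": 0,"rx": 0,"ry": 0,"rz": 0,"gripper": 1},{"dx": 0,"dy": 0,"dz": 0,"rx": 0,"ry": 0,"rz": 0,"gripper": 1},{"dx": 0,"dy": 0,"dz": 0,"rx": 0,"ry": 0,"rz": 0,"gripper": 1},{"dx": 0,"dy": 0,"dz": 0,"rx": 0,"ry": 0,"rz": 0,"gripper": 1},{"dx": 0,"dy": 0,"dz": 0,"rx": 0,"ry": 0,"rz": 0,"gripper": 1},{"dx": 0,"dy": 0,"dz": 0,"rx": 0,"ry": 0,"rz": 0,"gripper": 1},{"dx": 0,"dy": 0,"dz": 0,"rx": 0,"ry": 0,"rz": 0,"gripper": 1},{"dx": 0,"dy": 0,"dz": 0,"rx": 0,"ry": 0,"rz": 0,"gripper": 1}]'

```text
t: 6.87
eef_pos: [0.5389, 0.1113, 0.2655]
ee_rot: [3.142, 0.0, -1.047]
force: [-0.4, 1.1, -3.3]
width: 0.0136
gripper_force: 25.0
```

Call:
jog_arm --targets '[{"dx": 0,"dy": 0,"dz": 0,"rx": 0,"ry": 0,"rz": 0,"gripper": 1},{"dx": 0,"dy": 0,"dz": 0,"rx": 0,"ry": 0,"rz": 0,"gripper": 1},{"dx": 0,"dy": 0,"dz": 0,"rx": 0,"ry": 0,"rz": 0,"gripper": 1},{"dx": 0,"dy": 0,"dz": 0,"rx": 0,"ry": 0,"rz": 0,"gripper": 1},{"dx": 0,"dy": 0,"dz": 0,"rx": 0,"ry": 0,"rz": 0,"gripper": 1},{"dx": 0,"dy": 0,"dz": 0,"rx": 0,"ry": 0,"rz": 0,"gripper": 1},{"dx": 0,"dy": 0,"dz": 0,"rx": 0,"ry": 0,"rz": 0,"gripper": 1},{"dx": 0,"dy": 0,"dz": 0,"rx": 0,"ry": 0,"rz": 0,"gripper": 1}]'

```text
t: 7.53
eef_pos: [0.5389, 0.1113, 0.2655]
ee_rot: [3.142, 0.0, -1.047]
force: [-0.7, 0.1, -3.9]
width: 0.0138
gripper_force: 25.0
```

Call:
jog_arm --targets '[{"dx": 0,"dy": 0,"dz": 0,"rx": 0,"ry": 0,"rz": 0,"gripper": 1},{"dx": 0,"dy": 0,"dz": 0,"rx": 0,"ry": 0,"rz": 0,"gripper": 1},{"dx": 0,"dy": 0,"dz": 0,"rx": 0,"ry": 0,"rz": 0,"gripper": 1},{"dx": 0,"dy": 0,"dz": 0,"rx": 0,"ry": 0,"rz": 0,"gripper": 1},{"dx": 0,"dy": 0,"dz": 0,"rx": 0,"ry": 0,"rz": 0,"gripper": 1},{"dx": 0,"dy": 0,"dz": 0,"rx": 0,"ry": 0,"rz": 0,"gripper": 1},{"dx": 0,"dy": 0,"dz": 0,"rx": 0,"ry": 0,"rz": 0,"gripper": 1},{"dx": 0,"dy": 0,"dz": 0,"rx": 0,"ry": 0,"rz": 0,"gripper": 1}]'

```text
t: 8.2
eef_pos: [0.5389, 0.1113, 0.2656]
ee_rot: [-3.142, 0.0, -1.047]
force: [0.2, 0.2, -3.5]
width: 0.014
gripper_force: 25.0
```

Call:
jog_arm --targets '[{"dx": 0,"dy": 0,"dz": 0,"rx": 0,"ry": 0,"rz": 0,"gripper": 1},{"dx": 0,"dy": 0,"dz": 0,"rx": 0,"ry": 0,"rz": 0,"gripper": 1},{"dx": 0,"dy": 0,"dz": 0,"rx": 0,"ry": 0,"rz": 0,"gripper": 1},{"dx": 0,"dy": 0,"dz": 0,"rx": 0,"ry": 0,"rz": 0,"gripper": 1},{"dx": 0,"dy": 0,"dz": 0,"rx": 0,"ry": 0,"rz": 0,"gripper": 1},{"dx": 0,"dy": 0,"dz": 0,"rx": 0,"ry": 0,"rz": 0,"gripper": 1},{"dx": 0,"dy": 0,"dz": 0,"rx": 0,"ry": 0,"rz": 0,"gripper": 1},{"dx": 0,"dy": 0,"dz": 0,"rx": 0,"ry": 0,"rz": 0,"gripper": 1}]'

```text
t: 8.87
eef_pos: [0.5389, 0.1113, 0.2655]
ee_rot: [3.142, 0.0, -1.047]
force: [0.0, 0.2, -3.0]
width: 0.0137
gripper_force: 25.0
```

```bash
python3 - <<'E'
from station import arm
from h import *
s=arm.get_state();print(s["t"],np.round(s["eef_pos"],4),np.round(s["force"],2),s["width"])
for n in ("top","side"):
    f=arm.grab_frame(n);P=allpts(f);h=cv2.cvtColor(f["frame"],cv2.COLOR_RGB2HSV)
    near=np.hypot(P[...,0]-.54,P[...,1]-.113)<.058
    red=((h[...,0]<8)|(h[...,0]>172))&(h[...,1]>150)
    t=near&red&(P[...,2]>.02)&(P[...,2]<.18)
    # steel: low saturation pixels below tomato, above worktop
    st=near&(h[...,1]<60)&(P[...,2]>.02)&(P[...,2]<.075)
    for k,m in(("tom",t),("pan",st)):
        if m.sum(): print(n,k,m.sum(),"lo",P[m].min(0).round(3),"hi",P[m].max(0).round(3))
E
```

```text
8.8667 [0.5389 0.1113 0.2655] [ 0.    0.15 -3.05] 0.013719189426768384
top pan 276 lo [0.488 0.065 0.04 ] hi [0.585 0.166 0.069]
side tom 222 lo [0.51  0.08  0.056] hi [0.563 0.108 0.097]
side pan 112 lo [0.519 0.061 0.044] hi [0.588 0.144 0.073]
```

The pan hangs about 40 mm clear. Setting it down: 71 mm.

Call:
jog_arm --targets '[{"dx": 0,"dy": 0,"dz": 3,"rx": 0,"ry": 0,"rz": 0,"gripper": 1},{"dx": 0,"dy": 0,"dz": 7,"rx": 0,"ry": 0,"rz": 0,"gripper": 1},{"dx": 0,"dy": 0,"dz": 11,"rx": 0,"ry": 0,"rz": 0,"gripper": 1},{"dx": 0,"dy": 0,"dz": 15,"rx": 0,"ry": 0,"rz": 0,"gripper": 1},{"dx": 0,"dy": 0,"dz": 19,"rx": 0,"ry": 0,"rz": 0,"gripper": 1},{"dx": 0,"dy": 0,"dz": 23,"rx": 0,"ry": 0,"rz": 0,"gripper": 1},{"dx": 0,"dy": 0,"dz": 26,"rx": 0,"ry": 0,"rz": 0,"gripper": 1},{"dx": 0,"dy": 0,"dz": 29,"rx": 0,"ry": 0,"rz": 0,"gripper": 1}]'

```text
t: 9.63
eef_pos: [0.5389, 0.1112, 0.2361]
ee_rot: [3.141, -0.0, -1.047]
force: [0.3, -0.6, -3.2]
width: 0.0141
gripper_force: 25.0
```

Call:
jog_arm --targets '[{"dx": 0,"dy": 0,"dz": 2,"rx": 0,"ry": 0,"rz": 0,"gripper": 1},{"dx": 0,"dy": 0,"dz": 4,"rx": 0,"ry": 0,"rz": 0,"gripper": 1},{"dx": 0,"dy": 0,"dz": 6,"rx": 0,"ry": 0,"rz": 0,"gripper": 1},{"dx": 0,"dy": 0,"dz": 8,"rx": 0,"ry": 0,"rz": 0,"gripper": 1},{"dx": 0,"dy": 0,"dz": 10,"rx": 0,"ry": 0,"rz": 0,"gripper": 1},{"dx": 0,"dy": 0,"dz": 12,"rx": 0,"ry": 0,"rz": 0,"gripper": 1},{"dx": 0,"dy": 0,"dz": 15,"rx": 0,"ry": 0,"rz": 0,"gripper": 1},{"dx": 0,"dy": 0,"dz": 18,"rx": 0,"ry": 0,"rz": 0,"gripper": 1}]'

```text
t: 10.3
eef_pos: [0.539, 0.1113, 0.2185]
ee_rot: [-3.141, -0.0, -1.047]
force: [0.5, -0.0, -2.4]
width: 0.0134
gripper_force: 25.0
```

Call:
jog_arm --targets '[{"dx": 0,"dy": 0,"dz": 4,"rx": 0,"ry": 0,"rz": 0,"gripper": 1},{"dx": 0,"dy": 0,"dz": 8,"rx": 0,"ry": 0,"rz": 0,"gripper": 1},{"dx": 0,"dy": 0,"dz": 12,"rx": 0,"ry": 0,"rz": 0,"gripper": 1},{"dx": 0,"dy": 0,"dz": 15,"rx": 0,"ry": 0,"rz": 0,"gripper": 1},{"dx": 0,"dy": 0,"dz": 18,"rx": 0,"ry": 0,"rz": 0,"gripper": 1},{"dx": 0,"dy": 0,"dz": 21,"rx": 0,"ry": 0,"rz": 0,"gripper": 1},{"dx": 0,"dy": 0,"dz": 23,"rx": 0,"ry": 0,"rz": 0,"gripper": 1},{"dx": 0,"dy": 0,"dz": 23,"rx": 0,"ry": 0,"rz": 0,"gripper": 1}]'

```text
t: 10.97
eef_pos: [0.539, 0.1113, 0.1952]
ee_rot: [3.141, -0.0, -1.047]
force: [-0.3, -0.3, -1.0]
width: 0.0138
gripper_force: 25.0
```

Call:
jog_arm --force 5 --targets '[{"dx": 0,"dy": 0,"dz": 0,"rx": 0,"ry": 0,"rz": 0,"gripper": 1},{"dx": 0,"dy": 0,"dz": 0,"rx": 0,"ry": 0,"rz": 0,"gripper": 1},{"dx": 0,"dy": 0,"dz": 0,"rx": 0,"ry": 0,"rz": 0,"gripper": 0.8},{"dx": 0,"dy": 0,"dz": 0,"rx": 0,"ry": 0,"rz": 0,"gripper": 0.7},{"dx": 0,"dy": 0,"dz": 0,"rx": 0,"ry": 0,"rz": 0,"gripper": 0.6},{"dx": 0,"dy": 0,"dz": 0,"rx": 0,"ry": 0,"rz": 0,"gripper": 0.5},{"dx": 0,"dy": 0,"dz": 0,"rx": 0,"ry": 0,"rz": 0,"gripper": 0.4},{"dx": 0,"dy": 0,"dz": 0,"rx": 0,"ry": 0,"rz": 0,"gripper": 0.4}]'

```text
t: 11.63
eef_pos: [0.5389, 0.1113, 0.1956]
ee_rot: [-3.142, -0.0, -1.047]
force: [-0.2, -0.2, -0.1]
width: 0.0453
gripper_force: 0.0
```

Call:
jog_arm --targets '[{"dx": 0,"dy": 0,"dz": 0,"rx": 0,"ry": 0,"rz": 0,"gripper": 0.3},{"dx": 0,"dy": 0,"dz": -8,"rx": 0,"ry": 0,"rz": 0,"gripper": 0.3},{"dx": 0,"dy": 0,"dz": -20,"rx": 0,"ry": 0,"rz": 0,"gripper": 0.3},{"dx": 0,"dy": 0,"dz": -40,"rx": 0,"ry": 0,"rz": 0,"gripper": 0.3},{"dx": 0,"dy": 0,"dz": -65,"rx": 0,"ry": 0,"rz": 0,"gripper": 0.3},{"dx": 0,"dy": 0,"dz": -90,"rx": 0,"ry": 0,"rz": 0,"gripper": 0.3},{"dx": 0,"dy": 0,"dz": -100,"rx": 0,"ry": 0,"rz": 0,"gripper": 0.3},{"dx": 0,"dy": 0,"dz": -100,"rx": 0,"ry": 0,"rz": 0,"gripper": 0.3}]'

```text
t: 12.3
eef_pos: [0.5402, 0.1117, 0.2993]
ee_rot: [-3.136, -0.001, -1.046]
force: [0.5, 0.0, 0.7]
width: 0.0614
gripper_force: 0.0
```

```bash
python3 - <<'E'
from station import arm
from h import *
f=arm.grab_frame("side")
cv2.imwrite("pics/s3.png",cv2.resize(f["frame"][80:240,180:360],None,fx=3.5,fy=3.5)[:,:,::-1])
try: handle(f,(264,154),14,.165,.22)
except cv2.error: print("no handle")
s=arm.get_state();print(s["t"],np.round(s["eef_pos"],4),np.round(s["force"],2),s["width"])
E
```

```text
74 ctr [0.5341 0.1078] size [0.01  0.063] yaw -0.954 z pct [0.189 0.194 0.199] mean [0.537 0.103 0.194]
12.35 [0.5394 0.1115 0.2972] [-0.73 -0.07 -1.25] 0.061299973236688954
```

View pics/s3.png

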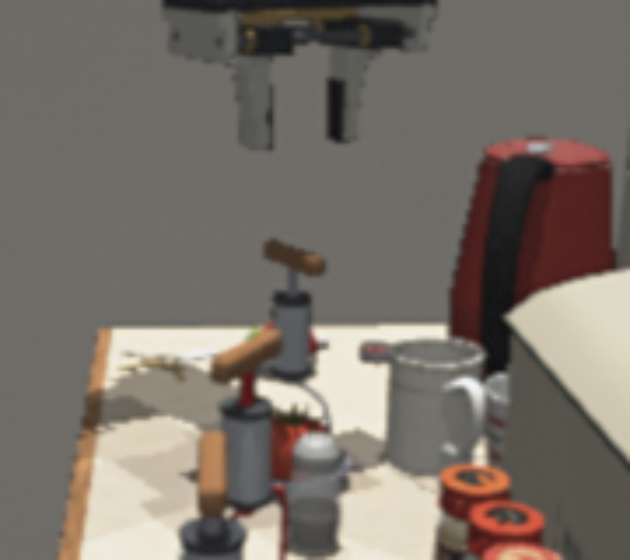

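The picture matches the one before the lift: the scale stands upright with the handle at (295,257) and its spring slack, the tomato is in the pan, and the gripper is clear.

```bash
python3 -c "
from station import arm
print(arm.job_done())"
```

```text
the job is handed in; nothing more can be done
None
```

The tomato's scale was lifted by its handle, held hanging still for about 2.7 s with the pan about 40 mm clear, set back where it stood with the tomato in the pan, and released; the job is handed in, and no verdict was returned.

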